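Reset the tripped bench breaker

TASK

One of the three breakers on the bench's power box has tripped: its key has popped up in its well and shows an orange collar. With a fingertip, reach into that well and push the key fully home so that it stays in, then press the red main switch over to on, leaving the other two breakers and everything on and around the box untouched.

Things in the scene. Friction and masses are not known exactly. Their poses are not given: they have to be found in the camera images.
- power_box: Cream steel desktop power box, fixed to the bench, 200 mm (its x) by 350 mm (its y) by 90 mm high. Origin: centre of its underside on the bench; z up, x points away from its vented front towards the row of three white sockets at its rear, y to the left when looking along x. Its flat top is 90 mm above the bench. On the front half of the top lie, in one row along y, three breaker wells and, at the right end (-y), the main switch.
- main_switch (a joint): Red rocker main switch, 32 mm long (along the box's x) by 24 mm wide, in a black 44 x 34 mm bezel 3 mm high on the box top. 0 = off: the half nearer the sockets (marked with a white dot) stands raised 6 mm at its end; 0.36 rad = on: that half is pressed down level, about 5 mm above the box top. It starts off. It is stiff and stays where it is left, so push it all the way; pushing the raised end straight down takes about 3 N.
- switch_on_end (a point): Point on the sloping top face of the rocker's dotted (on) half, 12 mm from the pivot line and 4 mm short of the raised end. It moves with the rocker; about 9 mm above the box top when off. Its axes are the rocker's own.
- breaker_a (a joint): Push-to-reset breaker key, a dark cap 19 mm across sunk in the middle of a well; m. 0 = tripped: popped out, with a bright orange collar 32 mm across showing beneath the cap; 0.008 = home: pushed in 8 mm, collar hidden. It is stiff and stays where it is left, so push it to its hard stop; pushing it in takes about 3 N.
- breaker_a_cap (a point): Centre of the top face of that key's cap; it moves with the key. Tripped it lies 12.5 mm below the rim of its well, home 20.5 mm below. Its axes are the box's (z up).
- well_a: Breaker cartridge let into the box top: a round well, 52 mm inner diameter, 4 mm wall, black flange 68 mm across, light grey inside, rim 2 mm above the box top, floor 27 mm below the rim, with its key standing in the middle. Origin: on the axis, 33 mm below the rim; z up. Wells stand 76 mm apart; which cartridge is in which place varies.
- breaker_b (a joint): Push-to-reset breaker key, a dark cap 19 mm across sunk in the middle of a well; m. 0 = tripped: popped out, with a bright orange collar 32 mm across showing beneath the cap; 0.008 = home: pushed in 8 mm, collar hidden. It is stiff and stays where it is left, so push it to its hard stop; pushing it in takes about 3 N.
- breaker_b_cap (a point): Centre of the top face of that key's cap; it moves with the key. Tripped it lies 12.5 mm below the rim of its well, home 20.5 mm below. Its axes are the box's (z up).
- well_b: Breaker cartridge let into the box top: a round well, 52 mm inner diameter, 4 mm wall, black flange 68 mm across, light grey inside, rim 2 mm above the box top, floor 27 mm below the rim, with its key standing in the middle. Origin: on the axis, 33 mm below the rim; z up. Wells stand 76 mm apart; which cartridge is in which place varies.
- breaker_c (a joint): Push-to-reset breaker key, a dark cap 19 mm across sunk in the middle of a well; m. 0 = tripped: popped out, with a bright orange collar 32 mm across showing beneath the cap; 0.008 = home: pushed in 8 mm, collar hidden. It is stiff and stays where it is left, so push it to its hard stop; pushing it in takes about 3 N.
- breaker_c_cap (a point): Centre of the top face of that key's cap; it moves with the key. Tripped it lies 12.5 mm below the rim of its well, home 20.5 mm below. Its axes are the box's (z up).
- well_c: Breaker cartridge let into the box top: a round well, 52 mm inner diameter, 4 mm wall, black flange 68 mm across, light grey inside, rim 2 mm above the box top, floor 27 mm below the rim, with its key standing in the middle. Origin: on the axis, 33 mm below the rim; z up. Wells stand 76 mm apart; which cartridge is in which place varies.
- phone_white: White phone lying face up, 146 x 71 x 8 mm; origin at the centre of its underside. A bystander.
- phone_teal: Teal phone lying face up, 146 x 71 x 8 mm; origin at the centre of its underside. A bystander.
- driver_orange: Screwdriver lying on the bench, orange handle 26 mm thick, 160 mm long along its x, the shaft at +x; origin under its middle. A bystander.
- driver_blue: Screwdriver lying on the bench, blue handle 26 mm thick, 150 mm long along its x, the shaft at +x; origin under its middle. A bystander.
- solder_reel: Small reel of solder with blue flanges, 44 mm across and 24 mm high, standing on end on the power box's top by the rear right corner; origin at the centre of its underside. A bystander.
- parts_tray: Blue divided tray of small parts on the bench, 160 x 110 x 25 mm; origin at the centre of its underside. A bystander.
- flux_bottle: Amber jar with a black cap, 38 mm across and 75 mm high, standing on the bench; origin at the centre of its underside. A bystander.

How it is judged:
On the way, in this order (a step that is already met when the one before it is completed fails the run):
1. the tripped breaker's key is pushed home while the main switch is still off (value of joint breaker_a above 0.0065 m and value of joint main_switch below 0.1 rad), for 0.2 s.
2. the main switch is on (value of joint main_switch above 0.28 rad), for 0.2 s.
At the end, for the whole second after the job is handed in: All three breaker keys are home (pushed in more than 6.5 of 8 mm), the main switch is on (beyond 0.28 of 0.36 rad), and every bystander is within 20 mm of where it was (value of joint each of breaker_a, breaker_b, breaker_c above 0.0065 m and value of joint main_switch above 0.28 rad and distance of each of phone_white, phone_teal, driver_orange, driver_blue, solder_reel, parts_tray, flux_bottle from where it was at the start of the episode below 0.02 m); the robot touches nothing.
It fails at once if a breaker that had not tripped is touched (over 2 N on its key or well) (contact force between any of well_b, well_c and the fingers above 2 N or contact force between any of well_b, well_c and the arm above 2 N).
It fails at once if a bystander is pushed or carried off its place, or lifted (more than 20 mm) (distance of any of phone_white, phone_teal, driver_orange, driver_blue, solder_reel, parts_tray, flux_bottle from where it was at the start of the episode above 0.02 m).
It also fails if it takes over 34 s, if anything falls off the work surface, if the arm or the gripper's body presses on something with over 40 N, if the wrist force passes 120 N, or if a joint passes its speed limit or range.

ROBOT

A 6-joint arm with a two-finger parallel gripper is mounted at the origin on the work surface. World frame = base frame: x ahead of the robot, y to its left, z up, the work surface at z = 0. Lengths are in m, angles in rad, forces in N, time in s.
With the tool pointing down it reaches from about 0.375 to 0.975 m from the base axis. Payload 3.8 kg.
Tool frame: the origin (TCP) lies on the centre line of the jaws, within the pads' length; the fingertips stand 17 mm ahead of it and the grasp point (between the pads) lies 2 mm behind it (bot.tip_extent is the distance from the TCP to the fingertips, in m); z points along the fingers, y is the line along which they close (so a half turn about z gives the same grasp; the last joint's range is limited). The gripper opens to 85 mm and grips with 20 to 120 N. Pads are 22 mm wide; open, the fingers measure 114 mm over their backs; the gripper's body (76 mm by 85 mm) begins 54 mm behind the grasp point. The pads swing forward as they close: fully open they stand 13 mm farther back than shut.
Start: joints at [1.256, 0.264, 1.604, -0, 1.274, -0.037], TCP at [0.185, 0.649, 0.248] pointing down, gripper open.
Joint ranges: [-2.63, 2.63], [-0.94, 2.18], [0.31, 2.57], [-1.31, 4.45], [0, 2.66], [-2.55, 2.55]. Speed limits (rad/s): [2.57, 2.57, 3.14, 3.14, 3.14, 3.14].

INTERFACE

Orientations are given as a rotation vector (axis times angle).
In Python, from workcell import readout, read_camera, finish_job, bot gives the robot as it stands.
- The arm moves only by the tool jog_arm, never from a script. Its argument "deltas" is one flat list of numbers, 7 for each row, row after row: the shift along the tool's x, y, z in m, then the turn, a rotation vector about the tool's x, y, z in degrees, then the gripper command: -1 is shut, 1 is fully open, values between are in proportion. A call has 1 to 8 rows; each row is the pose to reach, as a shift and turn from the pose commanded when the call began, along the tool's axes at that moment; what a row does not reach only later rows make up. A row lasts 1/10 s, in which the tool goes at most 50 mm and 8.59 degrees, less where a joint would pass 70% of its speed; a pose out of reach is approached as far as the arm can. A call with a gripper value outside its range is refused whole. The fingers move at their own pace and stop on an object; "squeeze" is the grip in N (left out, the last holds). Time passes only in rows, so rows that repeat a pose let the fingers close. It gives the time, the measured TCP pose, the force, the opening and the grip force at its end, in the units of the state.
- readout.read_state(): the state, without advancing time (a new reading comes with each control period).
- read_camera(name): name is "scene" or "top" or "wrist"; returns a dict with "color" (384x512x3 uint8, blue, green, red), "fx", "fy", "cx", "cy" (pixels), "origin" and "attitude" of the camera in the world. Camera axes: x right, y down, z forward; pixel columns grow to the right and rows downward; lengths in m; the calibration is good to about 2 mm. The wrist camera is an equidistant fisheye: a pixel r from the principal point sees the ray r / f radians off the axis. A picture is of the moment at which its call begins. There is no depth.
- finish_job(): hands the job in; it is judged then, once.
The state is a dict: "time": time; "q": joint angles; "joint_vel": joint speeds; "joint_torque": joint torques, N m; "tool_pos": TCP position; "tcp_rot": TCP orientation; "wrist_force": force on the tool from outside, world axes, zero at the start; "torque": the same for the moment, N m; "width": opening from 0.0 (shut) to 1.0 (fully open); "grip_force": force on a finger pad.
Only numpy, scipy, OpenCV 4.12 (cv2) and the standard library are available. Lean on these libraries where they do the work, as an engineer would, in place of code of your own. Each camera call takes 0.05 s, during which the arm holds its last target. There are 200 camera calls.

## Working session

There is one attempt and no reset: what is moved stays moved. The work goes in short steps, Python scripts to look and compute and a tool call to move; the robot and the scene stay as the last step left them, time stands still between calls to the robot, and variables do not carry over. Pictures are saved under pics/ and viewed, at most 10 in all, crops included, and the job is handed in when it is done.

Besides the shell and the picture viewer there is one more tool, called after "Request:" by a JSON object that holds its "name" and its "arguments", one argument or row to a line. jog_arm: Moves the arm, as the interface text tells. Its arguments: {"type":"object","properties":{"deltas":{"type":"array"},"squeeze":{"type":"number"}},"required":["deltas"]}

```bash
mkdir -p pics; cat > h.py <<'E'
import numpy as np, cv2
from workcell import readout, read_camera, finish_job, bot
E
python3 - <<'E'
from h import *
s=readout.read_state(); print(s)
for n in("top","scene"):
    c=read_camera(n); cv2.imwrite(f"pics/{n}0.png",c.pop("color")); print(n,c)
    np.save(n+"cal.npy",c,allow_pickle=True)
E
```

```text
{'time': 0.0, 'q': array([ 1.25609943e+00,  2.64720998e-01,  1.60540157e+00,  5.05004233e-06,
        1.27369540e+00, -3.69009260e-02]), 'joint_vel': array([ 0.00021483, -0.00226249, -0.00108409, -0.00105386, -0.00105973,
       -0.00159198]), 'joint_torque': array([ 2.56330086e-04, -5.15138304e+01, -3.67303383e+01, -2.21269474e-04,
        1.32887287e-02,  1.51401127e-05]), 'tool_pos': array([0.18489232, 0.64845095, 0.24696877]), 'tcp_rot': array([-0.43490665, -3.11094418,  0.00343987]), 'wrist_force': array([-0.46849977,  0.29663526, -0.53117132]), 'torque': array([-0.02449622,  0.0533657 ,  0.02222283]), 'grip_force': 0.0, 'width': 1.0052831496395511}
top {'fx': 368.92118159272667, 'fy': 368.92118159272667, 'cx': 265.18302069485935, 'cy': 190.8110716639603, 'origin': array([0.31841209, 0.0142035 , 1.30601932]), 'attitude': array([-2.13916989,  2.10431891, -0.21349633])}
scene {'fx': 367.7452405113201, 'fy': 367.7452405113201, 'cx': 255.14035111644844, 'cy': 191.1124844247501, 'origin': array([ 1.08184253, -0.43799889,  1.1656481 ]), 'attitude': array([-2.36245801, -1.13246182,  0.33788238])}
```

View pics/top0.png

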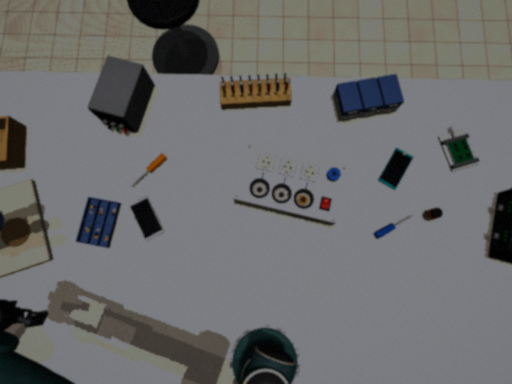

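View pics/scene0.png

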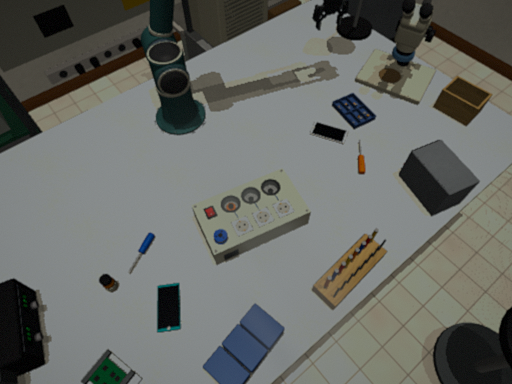

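The top view shows the box near (285,190). The well with the orange collar, at about (303,198), is the one next to the red switch at (325,203). I'll enlarge both views.

```bash
python3 - <<'E'
from h import *
a=cv2.imread("pics/top0.png")[140:232,228:352]; b=cv2.imread("pics/scene0.png")[160:270,180:320]
cv2.imwrite("pics/crop.png",np.vstack([cv2.resize(a[:,:],(500,371),interpolation=cv2.INTER_CUBIC)[:300]*0+0,])) if 0 else None
cv2.imwrite("pics/ctop.png",cv2.resize(a,None,fx=6,fy=6,interpolation=cv2.INTER_CUBIC))
cv2.imwrite("pics/cscene.png",cv2.resize(b,None,fx=5,fy=5,interpolation=cv2.INTER_CUBIC))
E
```

```text
(no output)
```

View pics/ctop.png

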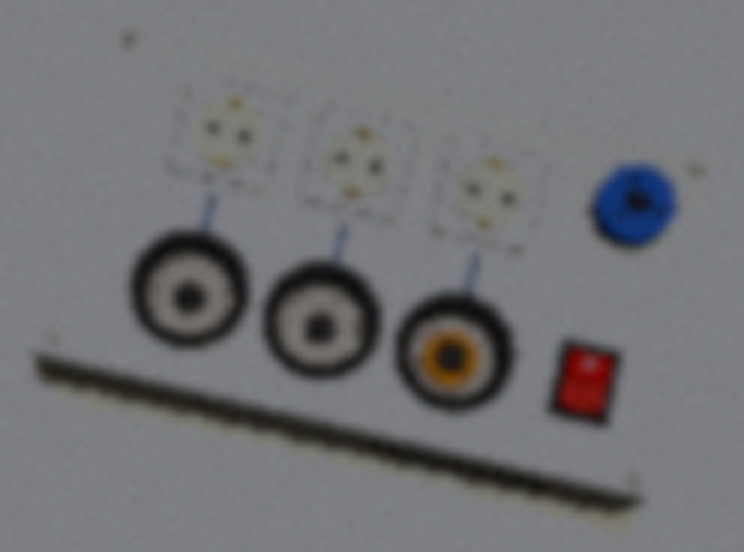

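View pics/cscene.png

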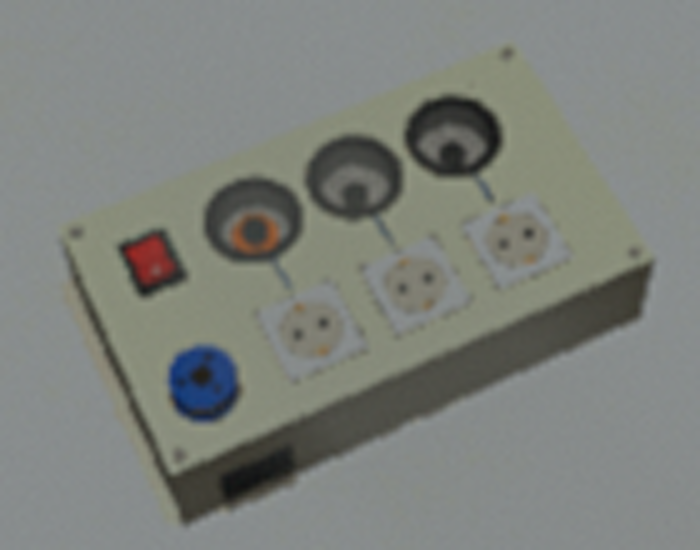

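Wells in the crop of the top view sit at (190,290), (322,320) and (455,352, orange), the switch at (585,382) and the reel at (633,205). In the scene crop the wells are at (453,136), (355,177) and (253,220, orange), and the switch is at (152,262).

```bash
cat >> h.py <<'E'
from scipy.spatial.transform import Rotation as R
def onplane(c,uv,z):
    d=R.from_rotvec(c["attitude"]).apply([(uv[0]-c["cx"])/c["fx"],(uv[1]-c["cy"])/c["fy"],1])
    return c["origin"]+d*(z-c["origin"][2])/d[2]
E
python3 - <<'E'
from h import *
t=np.load("topcal.npy",allow_pickle=True).item(); s=np.load("scenecal.npy",allow_pickle=True).item()
T=dict(w1=(190,290),w2=(322,320),a=(455,352),sw=(585,382),reel=(633,205)); S=dict(w1=(453,136),w2=(355,177),a=(253,220),sw=(152,262),reel=(204,377))
P={}
for k in T:
    z={'sw':.093,'reel':.114}.get(k,.092)
    p=onplane(t,[(T[k][0]+.5)/6-.5+228,(T[k][1]+.5)/6-.5+140],z); q=onplane(s,[(S[k][0]+.5)/5-.5+180,(S[k][1]+.5)/5-.5+160],z)
    P[k]=(p+q)/2; print(k,p.round(4),q.round(4))
v=P['w1']-P['a']; print("pitch",np.linalg.norm(v)/2, np.linalg.norm(P['sw']-P['a']),"yaw of box y",np.degrees(np.arctan2(v[1],v[0])))
st=readout.read_state(); print(R.from_rotvec(st["tcp_rot"]).as_matrix().round(3),bot.tip_extent)
E
```

```text
w1 [0.5674 0.0289 0.092 ] [0.568  0.0268 0.092 ]
w2 [ 0.5515 -0.0451  0.092 ] [ 0.5514 -0.0468  0.092 ]
a [ 0.5346 -0.1194  0.092 ] [ 0.5349 -0.1215  0.092 ]
sw [ 0.5188 -0.1915  0.093 ] [ 0.5191 -0.1934  0.093 ]
reel [ 0.6152 -0.2161  0.114 ] [ 0.6185 -0.22    0.114 ]
pitch 0.0759545450933973 0.07374092526785132 yaw of box y 77.48398200712565
[[-0.962  0.274 -0.001]
 [ 0.274  0.962 -0.002]
 [ 0.    -0.002 -1.   ]] 0.017
```

Request:
{"name": "jog_arm", "arguments": {
  "deltas": [-0.029, -0.034, 0, 0, 0, 0, -1, -0.058, -0.068, 0, 0, 0, 0, -1, -0.087, -0.102, 0, 0, 0, 0, -1, -0.116, -0.136, 0, 0, 0, 0, -1, -0.145, -0.17, 0, 0, 0, 0, -1, -0.174, -0.204, 0, 0, 0, 0, -1, -0.203, -0.238, 0, 0, 0, 0, -1, -0.232, -0.272, 0, 0, 0, 0, -1],
  "squeeze": 20
}}

```text
time: 0.9
tool_pos: [0.3337, 0.322, 0.2479]
tcp_rot: [-0.434, -3.111, 0.001]
wrist_force: [1.2, -0.1, 0.6]
width: -0.0
grip_force: 0.0
```

Request:
{"name": "jog_arm", "arguments": {
  "deltas": [-0.029, -0.034, 0, 0, 0, 0, -1, -0.058, -0.068, 0, 0, 0, 0, -1, -0.087, -0.102, 0, 0, 0, 0, -1, -0.116, -0.136, 0, 0, 0, 0, -1, -0.145, -0.17, 0, 0, 0, 0, -1, -0.174, -0.204, 0, 0, 0, 0, -1, -0.203, -0.238, 0, 0, 0, 0, -1, -0.232, -0.272, 0, 0, 0, -3, -1]
}}

```text
time: 1.7
tool_pos: [0.4823, -0.0031, 0.248]
tcp_rot: [-0.352, -3.122, -0.0]
wrist_force: [0.8, 0.6, 0.3]
width: 0.002
grip_force: 0.0
```

Request:
{"name": "jog_arm", "arguments": {
  "deltas": [-0.028, -0.034, 0, 0, 0, 0, -1, -0.056, -0.067, 0, 0, 0, 0, -1, -0.083, -0.1, 0, 0, 0, 0, -1, -0.083, -0.1, 0, 0, 0, 0, -1, -0.083, -0.1, 0, 0, 0, 0, -1]
}}

```text
time: 2.2
tool_pos: [0.5403, -0.118, 0.2474]
tcp_rot: [-0.357, -3.119, -0.001]
wrist_force: [-0.2, 0.6, -0.1]
width: -0.001
grip_force: 0.0
```

Request:
{"name": "jog_arm", "arguments": {
  "deltas": [0.005, -0.0035, 0.04, 0, 0, 0.5, -1, 0.005, -0.0035, 0.08, 0, 0, 0.5, -1, 0.005, -0.0035, 0.11, 0, 0, 0.5, -1, 0.005, -0.0035, 0.11, 0, 0, 0.5, -1]
}}

```text
time: 2.6
tool_pos: [0.5301, -0.117, 0.133]
tcp_rot: [-0.363, -3.11, -0.003]
wrist_force: [-0.9, -0.1, -1.0]
width: 0.002
grip_force: 0.0
```

```bash
python3 - <<'E'
from h import *
print(readout.read_state()["tool_pos"])
a=read_camera("wrist"); s=read_camera("scene")["color"][160:270,180:320]
print({k:v for k,v in a.items() if k!="color"})
w=a["color"]; s=cv2.resize(s,None,fx=3.4,fy=3.4,interpolation=cv2.INTER_CUBIC)[:374]
s=cv2.copyMakeBorder(s,0,384-s.shape[0],0,0,cv2.BORDER_CONSTANT)
im=np.hstack([w,s]); print(im.shape); im=im[:,200:] if im.shape[1]>1000 else im
cv2.imwrite("pics/c2.png",im[:,im.shape[1]-800:])
E
```

```text
[ 0.53008872 -0.11697273  0.13304252]
{'fx': 297.3186396354542, 'fy': 297.3186396354542, 'cx': 256.3928135720862, 'cy': 184.93233802249665, 'origin': array([ 0.4677012 , -0.10239559,  0.25949576]), 'attitude': array([2.30101765, 1.82125049, 0.23230713])}
(384, 988, 3)
```

View pics/c2.png

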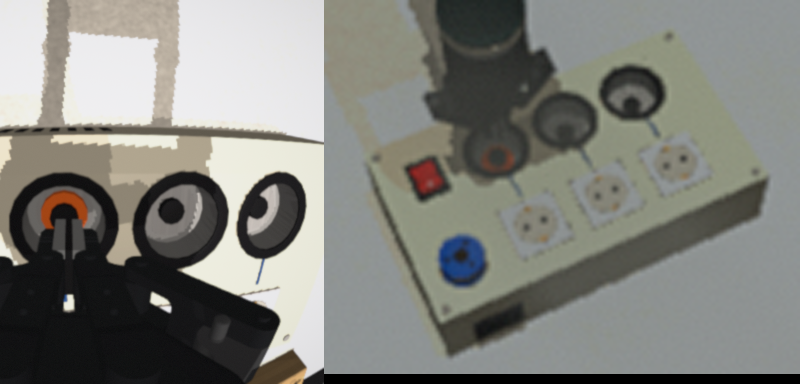

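The wrist view shows the orange-collar well, with its rim centre at about (252,221) in full image coordinates, and the fingertips just over it. I'll check its position with the fisheye model.

```bash
python3 - <<'E'
from h import *
c=read_camera("wrist"); 
def fish(uv,z):
    p=np.array([uv[0]-c["cx"],uv[1]-c["cy"]])/c["fx"]; th=np.hypot(*p); d=R.from_rotvec(c["attitude"]).apply([*(p/th*np.sin(th)),np.cos(th)])
    return c["origin"]+d*(z-c["origin"][2])/d[2]
for n,uv in dict(L=(198,221),Rr=(306,221),T=(252,173),ow=(368.5,220)).items(): print(n,fish(uv,.092).round(4))
print("cap/collar left,right,top z~.077",fish((230,215),.073).round(4),fish((276,215),.073).round(4),fish((253,191),.073).round(4))
s=readout.read_state(); print(s["tool_pos"],R.from_rotvec(s["tcp_rot"]).as_matrix().round(3),s["wrist_force"])
E
```

```text
L [ 0.5304 -0.1554  0.092 ]
Rr [ 0.5459 -0.0891  0.092 ]
T [ 0.5081 -0.1149  0.092 ]
ow [ 0.5559 -0.0481  0.092 ]
cap/collar left,right,top z~.077 [ 0.5375 -0.1379  0.073 ] [ 0.5448 -0.1071  0.073 ] [ 0.5244 -0.1184  0.073 ]
[ 0.53578706 -0.11896015  0.13982894] [[-0.973  0.231  0.002]
 [ 0.231  0.973 -0.   ]
 [-0.002  0.    -1.   ]] [0.56577987 0.44611039 0.94965637]
```

Request:
{"name": "jog_arm", "arguments": {
  "deltas": [-0.0015, -0.0015, 0.01, 0, 0, 0, -1, -0.0015, -0.0015, 0.02, 0, 0, 0, -1, -0.0015, -0.0015, 0.03, 0, 0, 0, -1, -0.0015, -0.0015, 0.035, 0, 0, 0, -1, -0.0015, -0.0015, 0.04, 0, 0, 0, -1, -0.0015, -0.0015, 0.044, 0, 0, 0, -1, -0.0015, -0.0015, 0.044, 0, 0, 0, -1]
}}

```text
time: 3.45
tool_pos: [0.536, -0.1214, 0.0938]
tcp_rot: [-0.367, -3.12, -0.0]
wrist_force: [0.3, -0.0, 0.3]
width: 0.001
grip_force: 0.0
```

Request:
{"name": "jog_arm", "arguments": {
  "deltas": [0, 0, 0.002, 0, 0, 0, -1, 0, 0, 0.004, 0, 0, 0, -1, 0, 0, 0.005, 0, 0, 0, -1, 0, 0, 0.005, 0, 0, 0, -1]
}}

```text
time: 3.85
tool_pos: [0.5364, -0.1215, 0.0895]
tcp_rot: [0.367, 3.119, -0.0]
wrist_force: [-0.3, -0.8, 0.9]
width: 0.002
grip_force: 0.8
```

Request:
{"name": "jog_arm", "arguments": {
  "deltas": [0, 0, 0.001, 0, 0, 0, -1, 0, 0, 0.002, 0, 0, 0, -1, 0, 0, 0.002, 0, 0, 0, -1]
}}

```text
time: 4.15
tool_pos: [0.5365, -0.1215, 0.0884]
tcp_rot: [0.367, 3.12, -0.0]
wrist_force: [-2.4, 1.5, 8.3]
width: 0.002
grip_force: 4.3
```

Request:
{"name": "jog_arm", "arguments": {
  "deltas": [0, 0, 0.001, 0, 0, 0, -1, 0, 0, 0.002, 0, 0, 0, -1, 0, 0, 0.002, 0, 0, 0, -1]
}}

```text
time: 4.45
tool_pos: [0.5366, -0.1215, 0.0881]
tcp_rot: [0.367, 3.12, -0.0]
wrist_force: [-7.6, 2.1, 19.0]
width: 0.003
grip_force: 9.7
```

Request:
{"name": "jog_arm", "arguments": {
  "deltas": [0, 0, -0.03, 0, 0, 0, -1, 0, 0, -0.065, 0, 0, 0, -1, -0.008, -0.0365, -0.065, 0, 0, 0, -1, -0.0155, -0.073, -0.065, 0, 0, 0, -1, -0.0155, -0.073, -0.065, 0, 0, 0, -1, -0.0155, -0.073, -0.065, 0, 0, 0, -1]
}}

```text
time: 5.05
tool_pos: [0.5339, -0.1964, 0.1498]
tcp_rot: [-0.37, -3.119, -0.001]
wrist_force: [-0.6, 0.8, 0.8]
width: 0.001
grip_force: 0.0
```

```bash
python3 - <<'E'
from h import *
print(readout.read_state()["tool_pos"])
w=read_camera("wrist")["color"][100:384,100:500]; s=cv2.resize(read_camera("scene")["color"][160:250,180:280],(400,360),interpolation=cv2.INTER_CUBIC)
w=cv2.copyMakeBorder(w,0,76,0,0,cv2.BORDER_CONSTANT)
cv2.imwrite("pics/c3.png",np.hstack([w,s]))
E
```

```text
[ 0.5338824  -0.19643892  0.14978721]
```

View pics/c3.png

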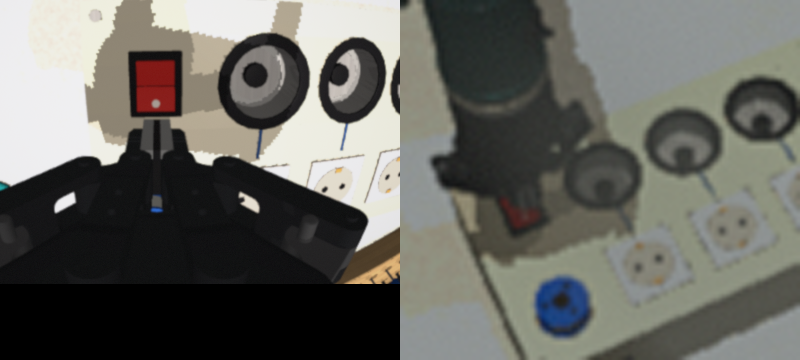

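The key is home and no orange shows. The fingertips are lined up with the dotted half, so I'm pressing down.

Request:
{"name": "jog_arm", "arguments": {
  "deltas": [0, 0, 0.015, 0, 0, 0, -1, 0, 0, 0.025, 0, 0, 0, -1, 0, 0, 0.03, 0, 0, 0, -1, 0, 0, 0.033, 0, 0, 0, -1, 0, 0, 0.036, 0, 0, 0, -1, 0, 0, 0.038, 0, 0, 0, -1, 0, 0, 0.038, 0, 0, 0, -1]
}}

```text
time: 5.85
tool_pos: [0.5346, -0.1961, 0.1124]
tcp_rot: [0.367, 3.119, -0.001]
wrist_force: [-0.1, -1.1, 0.4]
width: 0.002
grip_force: 0.0
```

Request:
{"name": "jog_arm", "arguments": {
  "deltas": [0, 0, 0.001, 0, 0, 0, -1, 0, 0, 0.002, 0, 0, 0, -1, 0, 0, 0.002, 0, 0, 0, -1]
}}

```text
time: 6.15
tool_pos: [0.5347, -0.1963, 0.1116]
tcp_rot: [0.367, 3.119, -0.001]
wrist_force: [-2.0, 2.0, 7.2]
width: 0.001
grip_force: 3.5
```

Request:
{"name": "jog_arm", "arguments": {
  "deltas": [0, 0, 0.001, 0, 0, 0, -1, 0, 0, 0.002, 0, 0, 0, -1, 0, 0, 0.002, 0, 0, 0, -1, 0, 0, 0.002, 0, 0, 0, -1]
}}

```text
time: 6.55
tool_pos: [0.5348, -0.1963, 0.1113]
tcp_rot: [0.367, 3.119, -0.001]
wrist_force: [-6.7, 3.4, 17.3]
width: -0.002
grip_force: 8.3
```

Request:
{"name": "jog_arm", "arguments": {
  "deltas": [0, 0, -0.03, 0, 0, 0, -1, 0, 0, -0.07, 0, 0, 0, -1, 0, 0, -0.11, 0, 0, 0, -1, 0.04, 0, -0.14, 0, 0, 0, -1, 0.08, 0, -0.14, 0, 0, 0, -1, 0.08, 0, -0.14, 0, 0, 0, -1]
}}

```text
time: 7.15
tool_pos: [0.4527, -0.1766, 0.2486]
tcp_rot: [-0.368, -3.118, 0.001]
wrist_force: [-0.3, -0.2, -0.7]
width: 0.002
grip_force: 0.0
```

```bash
python3 - <<'E'
from h import *
w=read_camera("wrist")["color"][100:384,100:500]; s=cv2.resize(read_camera("scene")["color"][160:250,180:280],(400,360),interpolation=cv2.INTER_CUBIC)
w=cv2.copyMakeBorder(w,0,76,0,0,cv2.BORDER_CONSTANT)
cv2.imwrite("pics/c4.png",np.hstack([w,s]))
E
```

```text
(no output)
```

View pics/c4.png

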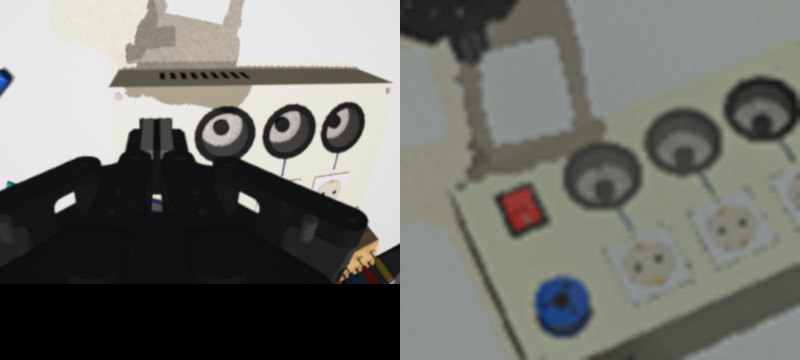

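All three wells show no orange. The rocker's dotted half is down: it hit its hard stop at the predicted height with 17 N. The reel hasn't moved and the arm is clear.

```bash
python3 -c "
from h import *
print(finish_job())"
```

```text
the job is handed in; nothing more can be done
None
```

I pushed the tripped breaker (the well next to the main switch) home to its hard stop, then pressed the main switch fully on. The final pictures showed no orange collar and the solder reel in place; I handed the job in at about 7 s, but no verdict came back.

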